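# Refit the volume knob and hold it pressed

## Robot

A 7-joint arm with a two-finger parallel gripper is mounted at the origin on the work surface. World frame = base frame: x ahead of the robot, y to its left, z up, the work surface at z = 0. Lengths are in m, angles in rad, forces in N, time in s.
With the tool pointing down it reaches from about 0.4 to 0.85 m from the base axis. Payload 6.9 kg.
Tool frame: the origin (TCP) lies at the centre of the arm's flange, where the gripper is bolted on; the fingertips stand 173 mm ahead of it and the grasp point (between the pads) lies 155 mm ahead of it (arm.grip_depth is the distance from the TCP to the grasp point, in m); z points along the fingers, y is the line along which they close (so a half turn about z gives the same grasp; the last joint's range is limited). The gripper opens to 85 mm and grips with 20 to 120 N. Pads are 22 mm wide; open, the fingers measure 114 mm over their backs; the gripper's body (76 mm by 85 mm) begins 54 mm behind the grasp point. The pads swing forward as they close: fully open they stand 13 mm farther back than shut.
Start: joints at [1.375, 0.507, -0.238, 1.5, 0.126, 1.149, -0.155], TCP at [0.185, -0.597, 0.405] pointing down, gripper open.
Joint ranges: [-3.08, 3.08], [-0.24, 2.05], [-1.43, 1.35], [0, 2.5], [-1.52, 4.66], [0.17, 1.96], [-2.89, 2.89]. Speed limits (rad/s): [2.39, 2.39, 3.14, 3.14, 3.14, 3.14, 3.14].

## Interface

Orientations are given as [roll, pitch, yaw] about the fixed x, y, z axes, in that order (R = Rz(yaw) Ry(pitch) Rx(roll)).
In Python, from bench import arm gives the robot as it stands. Calls block until the motion is done:
- arm.move_to(position, orientation): joint-space move of the TCP to a pose.
- arm.movel(position, max_speed=0.15, attitude=None): straight line of the TCP; attitude=None keeps the orientation; max_speed is the mean speed in m/s.
- arm.goto_joints(angles): joint-space move.
- arm.set_gripper(opening): finger opening in m; the grip force is fixed at half the most; returns when the fingers have stopped.
- arm.sleep(seconds).
- arm.inverse_kinematics(position, orientation): joint angles nearest the present ones, or None.
- arm.observe(): the state.
- arm.snapshot(name): name is "scene" or "top" or "wrist"; returns the picture (400x640x3 uint8, red, green, blue); there is no depth.
- arm.camera_params(name): a dict with "vertical_fov" (degrees; the focal length in pixels is half the picture's height over the tangent of half this angle, whatever the lens; pixels are square), "cx", "cy" (the principal point, pixels), "rvec" (rotation vector, rad) and "tvec" (3), from world to camera coordinates, as OpenCV has them. Camera axes: x right, y down, z forward; pixel columns grow to the right and rows downward; lengths in m; the calibration is good to about 2 mm. A picture is of the moment at which its call begins: read the wrist's pose just before it. camera_params takes no time and is no camera call; for the wrist camera it gives the pose at the moment of the call.
A pose or a line that the arm cannot do raises arm.IKError and nothing moves.
- arm.close_job(): hands the job in; it is judged then, once.
The state is a dict: "time": time; "joint_positions": joint angles; "qvel": joint speeds; "joint_torque": joint torques, N m; "eef_pos": TCP position; "tool_rot": TCP orientation; "wrist_force": force on the tool from outside, world axes, zero at the start; "moment": the same for the moment, N m; "width": finger opening in m; "grasp_force": force on a finger pad.
Only numpy, scipy, OpenCV 4.12 (cv2) and the standard library are available. Lean on these libraries where they do the work, as an engineer would, in place of code of your own. Each camera call takes 0.05 s, during which the arm holds its last target. There are 200 camera calls.

## Task

The speaker lying on the desk has lost its volume knob. First press the cap of the air duster can that is fixed beside the speaker fully down and let it come all the way back up, to blow the bare D-shaped spindle clean; then take the loose knob, turn it so that its D-shaped bore matches the spindle, push it fully home and finish while still holding it pressed all the way in against the spindle's spring. Leave the other things on the desk where they are.

Things in the scene. Friction and masses are not known exactly. Their poses are not given: they have to be found in the camera images.
- speaker: black speaker cabinet, fixed, 180 x 240 x 85 mm (its x, y, z), lying on its back, with a round grey grille and the bare spindle on the upper face; a steel collar 21 mm wide and 3 mm high surrounds the spindle's root, with a flat steel locating tab 5 mm wide that sticks out to 24 mm from the axis on the side to which the spindle's flat faces. Origin: centre of the underside, on the desk; z up.
- spindle_tip (a point): centre of the top end of the bare steel spindle that stands upright on the speaker's upper face, on its round axis. The spindle is 14 mm in diameter with one flat 3.5 mm from the axis; its top 3 mm are tapered; at rest it stands 24 mm above the face (109 mm above the desk). z up; x points out of the flat. It does not turn, only moves straight down when pushed; this point moves with it.
- spindle (a joint): how far the spindle is pushed down, m: 0 at rest, 0.006 fully in. Its spring takes about 4.5 N to start moving and about 10 N fully in.
- knob: loose knob, 50 g (35 to 65), upright on the desk: a round grey skirt 44 mm in diameter, 16 mm high; on it a straight black bar grip along x, 14 mm thick, 42 mm long, 24 mm high: 40 mm in all. At the +x end the bar runs out in a tapering nose to 30 mm from the axis, with a white line on top. Origin: centre of the underside, on the axis; z up; x towards the nose.
- knob_bore (a point): centre of the ceiling of the D-shaped bore in the knob's underside, on the knob's axis, 13 mm above the underside. The bore is about 1 mm wider all round than the spindle, with a lead-in; its flat is on the nose (+x) side, 4.4 mm from the axis. Fully home, the spindle's tip touches this ceiling and the knob's underside is 11 mm above the speaker's face (5 mm when pressed in).
- knob_nose (a point): tip of the knob's nose: 30 mm from the knob's axis, 40 mm above its underside.
- can: air duster can in a holder screwed to the desk, fixed: 52 mm in diameter, holder foot 72 mm, 156 mm high with its cap. Stands about 150 mm from the spindle beside the speaker. Origin: centre of the underside; z up; its nozzle points along -x, roughly towards the spindle.
- cap_top (a point): centre of the flat top of the can's white round spray cap (30 mm in diameter, 156 mm above the desk at rest); moves down with the cap.
- cap (a joint): how far the cap is pressed down, m: 0 at rest, 0.005 fully down. Its spring takes about 3 N to start moving and about 7 N fully down, and lifts the cap again.
- tape: bystander: roll of black tape lying flat, 54 mm in diameter, 18 mm high; origin under its centre.
- charger: bystander: white wall charger, 42 x 42 x 28 mm; origin under its centre.
- power_bank: bystander: white power bank lying flat, 70 x 140 x 16 mm (its x, y, z); origin under its centre.
- adapter: bystander: black power adapter, 50 x 85 x 30 mm (its x, y, z); origin under its centre.
- hub: bystander: metal connector hub, 35 x 100 x 18 mm (its x, y, z); origin under its centre.
- cup: bystander: orange plastic cup, 72 mm in diameter, 75 mm high; origin under its centre.
There are look-alikes about, which are no part of the job. Of the things that look like the can, the middle-sized one is meant. What is shaped like the knob but blue is not meant.

How it is judged:
By the outcome, as a careful person would: the job done as asked, in the order asked, and still so for the second after the job is handed in, while the arm keeps its last pose, push and grip.
It also fails if it takes over 51 s, if anything falls off the work surface, if the arm or the gripper's body presses on something with over 40 N, if the wrist force passes 120 N, or if a joint passes its speed limit or range.

## Working session

There is one attempt and no reset: what is moved stays moved. The work goes in short steps, each a Python script; the robot and the scene stay as the last script left them, time stands still between calls to the robot, and variables do not carry over. Pictures are saved under pics/ and viewed, at most 10 in all, crops included, and the job is handed in when it is done.

```bash
mkdir -p pics; ls; cat > h.py <<'E'
from bench import arm
import numpy as np, cv2
def cam(n):
    p=arm.camera_params(n); f=200/np.tan(np.radians(p["vertical_fov"])/2)
    K=np.array([[f,0,p["cx"]],[0,f,p["cy"]],[0,0,1]]); R=cv2.Rodrigues(np.array(p["rvec"],float))[0]
    return K,R,np.array(p["tvec"],float).ravel(),p
def ray(c,uv,z):
    K,R,t,_=c; C=-R.T@t; d=R.T@np.linalg.inv(K)@np.array([uv[0],uv[1],1.0]); return C+d*(z-C[2])/d[2]
def proj(c,P):
    K,R,t,_=c; q=K@(R@np.array(P,float)+t); return q[:2]/q[2]
def save(n,name,crop=None,s=1):
    im=arm.snapshot(n)[:,:,::-1]
    cv2.imwrite(f"pics/raw_{name}.png",im)
    if crop: im=im[crop[1]:crop[3],crop[0]:crop[2]]
    cv2.imwrite(f"pics/{name}.png",cv2.resize(im,None,fx=s,fy=s,interpolation=cv2.INTER_CUBIC))
E
python3 - <<'E'
from h import *
for n in("scene","top","wrist"):
    c=cam(n);print(n,c[3],"C",-c[1].T@c[2]); save(n,n+"0")
a=cv2.imread("pics/top0.png");
cv2.imwrite("pics/top0b.png",cv2.resize(a,(800,500),interpolation=cv2.INTER_CUBIC))
o=arm.observe();print(o)
E
```

```text
pics
scene {'vertical_fov': 47.58539039958288, 'cx': 315.4543883559334, 'cy': 196.1087737966634, 'rvec': array([ 2.05786777,  1.36258896, -0.52845808]), 'tvec': array([-0.23190719, -0.28326758,  1.74591083])} C [ 1.36952917 -0.33370771  1.09327723]
top {'vertical_fov': 51.60591069045607, 'cx': 322.5370519069991, 'cy': 201.62348434640737, 'rvec': array([ 2.2184444 , -1.9519803 ,  0.23508203]), 'tvec': array([-0.01552168,  0.57320194,  1.07840294])} C [0.30223359 0.02501051 1.18312452]
wrist {'vertical_fov': 71.20051196666341, 'cx': 321.28090775428734, 'cy': 199.6716004709918, 'rvec': array([-2.33868563,  1.72378616,  0.2472848 ]), 'tvec': array([-0.62425027, -0.03562861,  0.37979773])} C [ 0.25316613 -0.57588405  0.37345492]
{'time': 0.15, 'joint_positions': array([ 1.37548152,  0.5081714 , -0.23749691,  1.5008682 ,  0.12571817,
        1.14888029, -0.15482372]), 'qvel': array([ 0.00098105, -0.00130796,  0.00145253, -0.00237326, -0.00022704,
       -0.00084162,  0.00088579]), 'joint_torque': array([-2.99485073e-03, -6.21011138e+01, -2.18930081e+00, -2.49838114e+01,
        1.27412254e-02,  9.12665273e-03,  3.34268907e-05]), 'eef_pos': array([ 0.18506751, -0.59684188,  0.40402322]), 'tool_rot': array([-3.14025206e+00,  5.10775017e-05,  3.00761208e-01]), 'wrist_force': array([-0.7196914,  0.0617049,  0.0799743]), 'moment': array([-0.08661853,  0.02161373, -0.04166792]), 'grasp_force': 0.0, 'width': 0.0856227864599631}
```

View pics/top0b.png

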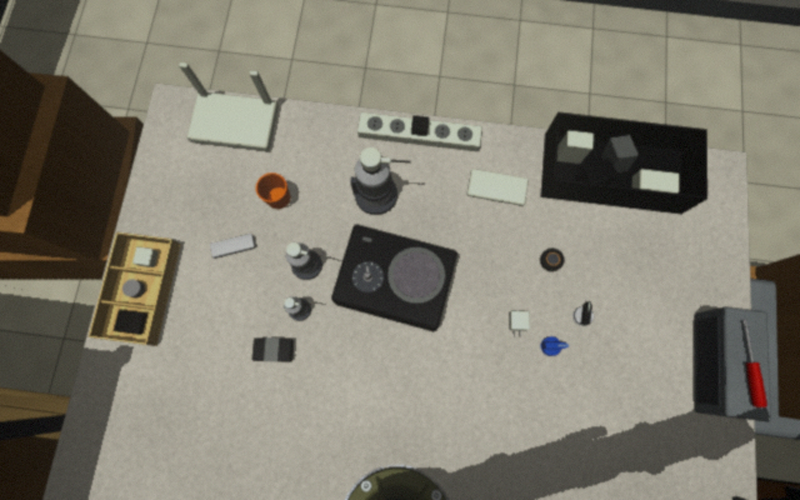

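View pics/scene0.png

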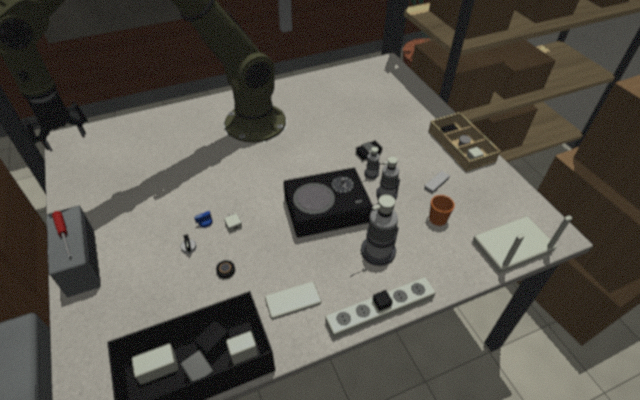

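The top view (800 px) has three can-like things: large (373,180), middle (303,258) and small (295,305). The middle-sized one at (303,258) is the can. There are two knob shapes: the black bar on a grey skirt at (583,313) and a blue one at (553,346). The black and grey one is meant. The bare spindle on the speaker is near (367,275). I'll confirm in one enlarged crop.

```bash
python3 - <<'E'
from h import *
a=cv2.imread("pics/raw_top0.png")
def crop(u,v,w,h,s): return cv2.resize(a[v:v+h,u:u+w],None,fx=s,fy=s,interpolation=cv2.INTER_CUBIC)
L=crop(215,180,110,100,5); R=crop(425,230,60,60,4)  
out=np.zeros((500,800,3),np.uint8); out[:500,:550]=L; out[:240,555:795]=R
cv2.imwrite("pics/c1.png",out)
c=cam("top")
for n,uv,z in [("cap",(296/1.25,249/1.25),.156),("spin",(367/1.25,274/1.25),.109),("knob",(583/1.25,315/1.25),.03)]:
    print(n,ray(c,uv,z))
E
```

```text
cap [0.52783201 0.27330944 0.156     ]
spin [0.50358046 0.12618902 0.109     ]
knob [ 0.48757454 -0.35745309  0.03      ]
```

View pics/c1.png

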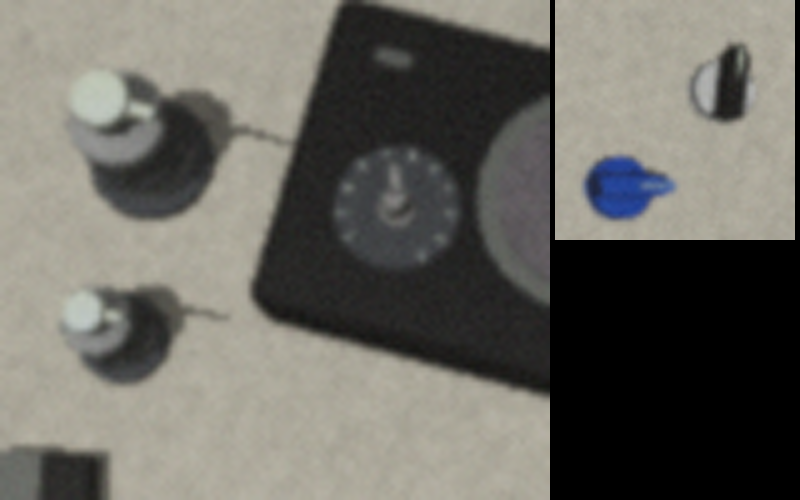

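```bash
python3 - <<'E'
from h import *
a=arm
for p,y in [((.44,.2,.48),0),((.53,.276,.335),0),((.504,.126,.3),0),((.488,-.357,.17),0),((.488,-.357,.17),.3),((.53,.276,.335),-.3)]:
    q=a.inverse_kinematics(p,[np.pi,0,y]); print(p,y,None if q is None else np.round(q,2))
a.move_to((.40,-.3,.48),[np.pi,0,0.]); save("wrist","k1"); print(a.observe()["time"]); np.save("ck1.npy",np.array([cam("wrist")],dtype=object),allow_pickle=True)
a.move_to((.44,.2,.48),[np.pi,0,0.]); np.save("cs1.npy",np.array([cam("wrist")],dtype=object),allow_pickle=True); save("wrist","s1")
o=a.observe();print(o["time"],o["eef_pos"],o["tool_rot"],np.round(o["joint_positions"],2))
i=cv2.imread("pics/raw_s1.png");cv2.imwrite("pics/s1.png",cv2.resize(i,(800,500),interpolation=cv2.INTER_CUBIC))
E
```

```text
(0.44, 0.2, 0.48) 0 [ 0.42  0.47 -1.37  1.72  0.48  1.35 -2.62]
(0.53, 0.276, 0.335) 0 [-0.01  0.64 -0.86  1.67  0.54  1.08 -2.6 ]
(0.504, 0.126, 0.3) 0 [ 0.1   0.51 -0.59  1.92  0.37  0.83 -2.25]
(0.488, -0.357, 0.17) 0 [ 0.68  0.74 -0.14  1.8   0.17  0.61 -1.14]
(0.488, -0.357, 0.17) 0.3 [ 0.71  0.74 -0.2   1.8   0.23  0.62 -0.89]
(0.53, 0.276, 0.335) -0.3 [-0.06  0.61 -0.77  1.67  0.48  1.06 -2.85]
1.6
3.475 [0.44061526 0.19891511 0.47983011] [ 3.14110716e+00  1.36718004e-04 -2.08361856e-03] [ 0.15  0.29 -0.84  1.72  0.23  1.23 -2.32]
```

View pics/s1.png

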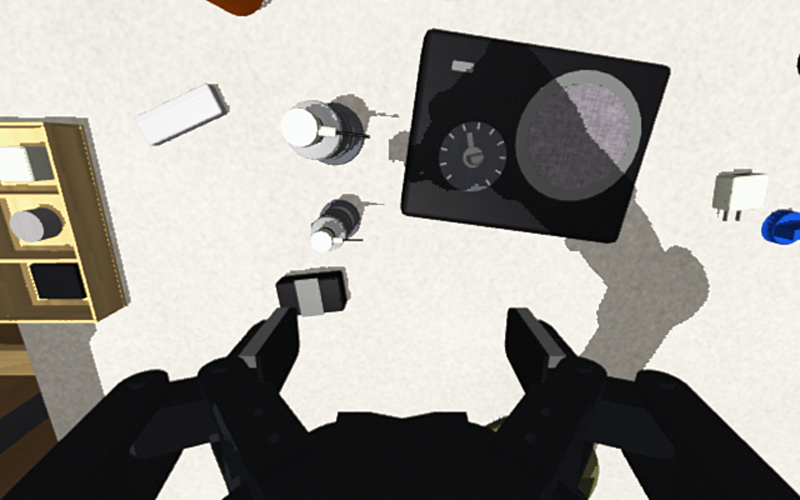

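Wrist view: the cap of the middle can is at (298,127) and the spindle at (473,157), with its tab pointing up in the image. I'll use one enlarged mosaic for exact pixels, with the knob from the earlier frame.

```bash
python3 - <<'E'
from h import *
s=cv2.imread("pics/raw_s1.png");k=cv2.imread("pics/raw_k1.png")
ck=np.load("ck1.npy",allow_pickle=True)[0];cs=np.load("cs1.npy",allow_pickle=True)[0]
u,v=proj(ck,(.488,-.357,.03)).round().astype(int);print("knob px",u,v)
print("cap",ray(cs,(238.4,101.6),.156),"sp",ray(cs,(473/1.25,157/1.25),.109))
C=lambda a,u0,v0,w,h,z:cv2.resize(a[v0:v0+h,u0:u0+w],(w*z,h*z),interpolation=cv2.INTER_CUBIC)
out=np.zeros((600,800,3),np.uint8)
out[:400,:400]=C(s,355,100,50,50,8); out[:400,405:]=C(k,u-30,v-30,60,60,7)[:400,:395]; out[400:600,:300]=C(s,215,80,60,40,5)
print("origins s(355,100)x8; k",u-30,v-30,"x7; cap (215,80)x5")
cv2.imwrite("pics/m1.png",out)
E
```

```text
knob px 360 106
cap [0.52829725 0.28085501 0.156     ] sp [0.50379323 0.13138931 0.109     ]
origins s(355,100)x8; k 330 76 x7; cap (215,80)x5
```

View pics/m1.png

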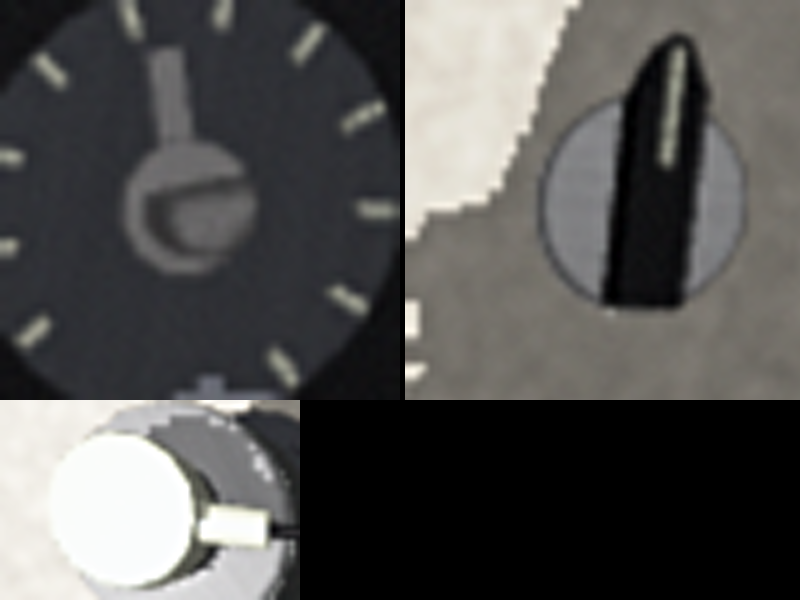

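```bash
python3 - <<'E'
from h import *
ck=np.load("ck1.npy",allow_pickle=True)[0];cs=np.load("cs1.npy",allow_pickle=True)[0]
m=lambda x,y,u,v,z:(u+(x+.5)/z-.5,v+(y+.5)/z-.5)
S=lambda x,y,h:ray(cs,m(x,y,355,100,8),h); Kn=lambda x,y,h:ray(ck,m(x-405,y,330,76,7),h)
col=S(190,207,.088);tab=S(166,48,.088);d=tab-col
print("spindle",col,"yaw",np.degrees(np.arctan2(d[1],d[0])),np.linalg.norm(d[:2]),"tip px at",proj(cs,(*col[:2],.109)))
print("cap",ray(cs,m(121.5,109.5,215,80,5),.156))
b=Kn(642,305,.04);n=Kn(680,33,.04);d=n-b
print("knob skirt",Kn(642.5,203,.016),"bar",b+d*21/51,np.linalg.norm(d[:2]),"yaw",np.degrees(np.arctan2(d[1],d[0])))
l0,l1=Kn(666,165,.04),Kn(680,48,.04);d=l1-l0;print("line yaw",np.degrees(np.arctan2(d[1],d[0])))
E
```

```text
spindle [0.50348889 0.12735686 0.088     ] yaw 11.881805109523333 0.02410233545295535 tip px at [381.80875344 125.85811825]
cap [0.52838973 0.28035095 0.156     ]
knob skirt [ 0.49012229 -0.36338002  0.016     ] bar [ 0.49046607 -0.36282611  0.04      ] 0.05091951630336229 yaw -6.038215945897154
line yaw -4.794196373484505
```

```bash
python3 - <<'E'
from h import *
a=arm; c=(.5284,.2804); R=[np.pi,0,0.]
a.set_gripper(0.0); a.move_to((*c,.36),R); 
o=a.observe(); f0=o["wrist_force"][2]; print(o["time"],o["eef_pos"],f0,o["width"])
a.movel((*c,.334),.1); z=.328
while z>.314:
    a.movel((*c,z),.05); o=a.observe(); f=o["wrist_force"][2]-f0; print(round(z,4),np.round(o["eef_pos"],4),round(f,1),round(o["time"],2))
    if f>15: break
    z-=.001 if f>4 else .002
a.sleep(.2);o=a.observe();print(o["eef_pos"],o["wrist_force"]-[0,0,f0])
a.movel((*c,.37),.1);o=a.observe();print(o["time"],o["eef_pos"],o["wrist_force"])
E
```

```text
4.9583 [0.52806572 0.28038873 0.36059525] 0.3656587332703303 -0.0002485159166776416
0.328 [0.5287 0.2806 0.3288] 4.4 5.63
0.327 [0.5288 0.2806 0.3275] 3.6 5.88
0.325 [0.5287 0.2806 0.3255] 6.4 6.13
0.324 [0.5287 0.2807 0.3247] 5.9 6.38
0.323 [0.5286 0.2807 0.3245] 12.7 6.63
0.322 [0.5285 0.2807 0.3244] 20.2 6.88
[0.52850391 0.28074696 0.32440183] [-1.21089598 -2.95693668 21.0880194 ]
7.7167 [0.52819626 0.28009228 0.3692033 ] [0.14436501 0.54645965 0.15956296]
```

```bash
python3 - <<'E'
from h import *
a=arm; R=[np.pi,0,np.radians(-5.4)]
a.move_to((.45,0,.45),[np.pi,0,0.]); a.move_to((.490,-.363,.29),R); a.set_gripper(.045)
c=cam("wrist"); np.save("ck2.npy",np.array([c],dtype=object),allow_pickle=True); save("wrist","k2")
o=a.observe(); print(o["time"],o["eef_pos"],o["tool_rot"],o["width"],proj(c,(.49,-.363,.04)))
u,v=proj(c,(.49,-.363,.04)).round().astype(int); i=cv2.imread("pics/raw_k2.png")
v0=min(max(v-55,0),290);u0=u-75
cv2.imwrite("pics/k2c.png",cv2.resize(i[v0:v0+110,u0:u0+150],None,fx=5,fy=5,interpolation=cv2.INTER_CUBIC));print(u0,v0)
E
```

```text
10.9 [ 0.4900294  -0.36295569  0.29002385] [ 3.14156498e+00 -3.25459520e-05 -9.41870218e-02] 0.04468850649980363 [321.44737155 208.52330646]
246 154
```

View pics/k2c.png

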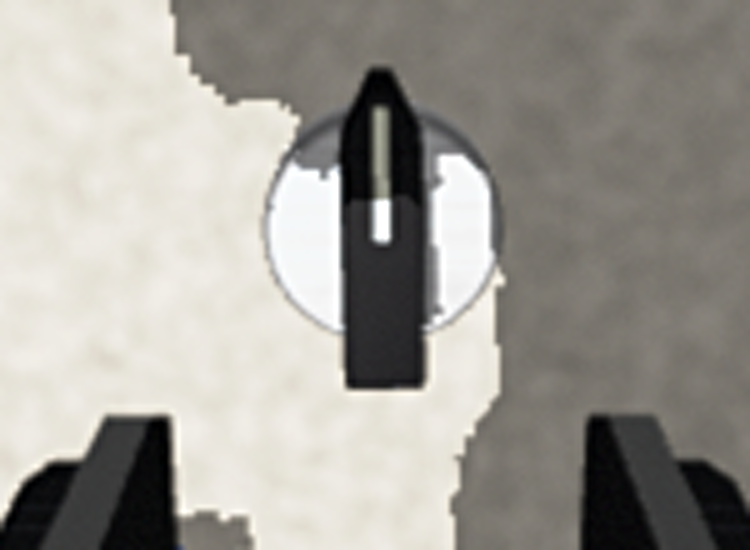

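The view shows the knob upright between the open fingers, with its nose tip at crop (380,68), bar end at (385,387) and the white line vertical, so it's aligned with the tool. I'll compute the centre, grasp and lift.

```bash
python3 - <<'E'
from h import *
a=arm; c=np.load("ck2.npy",allow_pickle=True)[0]
K=lambda x,y,h:ray(c,(246+(x+.5)/5-.5,154+(y+.5)/5-.5),h)
b=K(386,386,.04);n=K(380,68,.04);d=n-b;p=b+d*21/51
print("bar",p,np.linalg.norm(d[:2]),np.degrees(np.arctan2(d[1],d[0])),"skirt",K(382,222,.016))
yaw=np.arctan2(d[1],d[0]); R=[np.pi,0,yaw]
if abs(p[0]-.49)<.005 and abs(p[1]+.363)<.005:
    a.move_to((p[0],p[1],.23),R); a.movel((p[0],p[1],.193),.1); o=a.observe(); print(o["eef_pos"],o["wrist_force"],o["time"])
    a.set_gripper(0.0); o=a.observe(); print(o["width"],o["grasp_force"],o["wrist_force"],o["eef_pos"],o["tool_rot"])
    a.movel((p[0],p[1],.30),.15); o=a.observe(); print(o["width"],o["grasp_force"],o["eef_pos"],o["tool_rot"],o["time"])
    np.save("ck3.npy",np.array([cam("wrist")],dtype=object),allow_pickle=True); save("wrist","k3")
    i=cv2.imread("pics/raw_k3.png"); cv2.imwrite("pics/k3c.png",cv2.resize(i[180:330,220:420],None,fx=4,fy=4,interpolation=cv2.INTER_CUBIC))
E
```

```text
bar [ 0.49243148 -0.36395691  0.04      ] 0.05420605171852227 -4.339506686864444 skirt [ 0.49217287 -0.36371474  0.016     ]
[ 0.492726   -0.36399604  0.193618  ] [-0.6935388  -0.14575811  0.53351164] 11.7667
0.012515661227945963 60.6793749332428 [-0.08005039  0.7050908   5.53918343] [ 0.49273866 -0.364156    0.19390828] [ 3.14064987e+00 -1.29104876e-03 -7.59012369e-02]
0.012620551108249552 59.9383807182312 [ 0.49195897 -0.36393461  0.29904753] [-3.14097052e+00  1.51068880e-03 -7.58359715e-02] 13.0167
```

View pics/k3c.png

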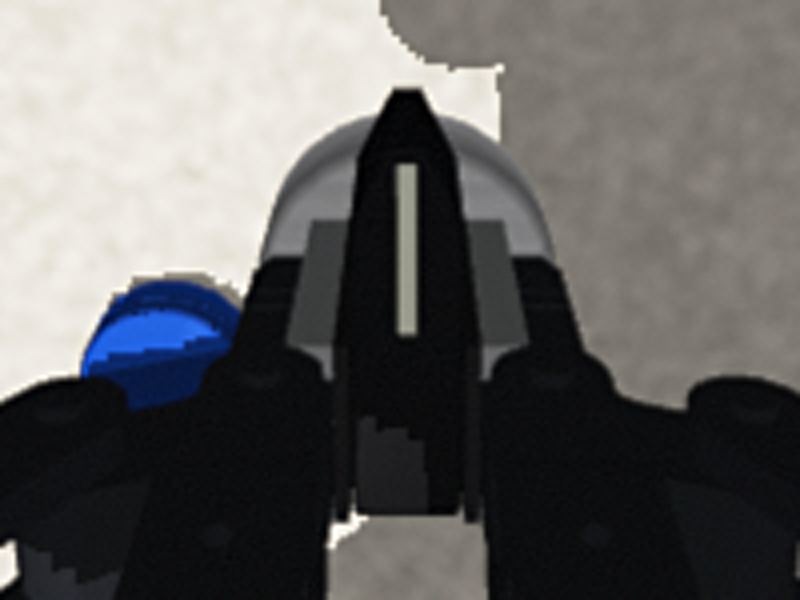

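```bash
python3 - <<'E'
from h import *
c=np.load("ck2.npy",allow_pickle=True)[0]; c3=np.load("ck3.npy",allow_pickle=True)[0]
K=lambda x,y,h:ray(c,(246+(x+.5)/5-.5,154+(y+.5)/5-.5),h)
G=lambda x,y,h:ray(c3,(220+(x+.5)/4-.5,180+(y+.5)/4-.5),h)
e=np.array([np.cos(-.0758),np.sin(-.0758)]); n=np.array([-e[1],e[0]])
for nm,pt,t in [("k2 line",K(381,105,.04),(.4900,-.3630)),("k2 line0",K(381,243,.04),(.49,-.363)),("k2 rear",K(386,386,.04),(.49,-.363)),("k2 skirtfront bot",K(382,105,.0),(.49,-.363)),("k2 skirtrear top",K(385,337,.016),(.49,-.363)),("k2 nose",K(380,68,.04),(.49,-.363)),
 ("k3 line",G(407,163,.1453),(.49196,-.36393)),("k3 line0",G(407,335,.1453),(.49196,-.36393)),("k3 rear",G(408,515,.1453),(.49196,-.36393)),("k3 nose",G(407,88,.1453),(.49196,-.36393)),("k3 skirtfront bot",G(407,113,.1053),(.49196,-.36393))]:
    w=(pt[:2]-t)*1e3; print(nm,"along %.1f side %.1f"%(w@e,w@n))
E
```

```text
k2 line along 28.4 side -0.8
k2 line0 along 5.4 side -0.4
k2 rear along -19.8 side -0.8
k2 skirtfront bot along 20.6 side -0.9
k2 skirtrear top along -20.0 side -0.7
k2 nose along 34.4 side -0.8
k3 line along 25.2 side 0.1
k3 line0 along 2.7 side 0.1
k3 rear along -23.3 side -0.0
k3 nose along 34.4 side 0.1
k3 skirtfront bot along 18.4 side 0.1
```

```bash
python3 - <<'E'
from h import *
a=arm; print("big can base",ray(cam("top"),(300,156),0.),"cap",ray(cam("top"),(296,126),.24))
yaw=np.radians(12); R=[np.pi,0,yaw]; e=np.array([np.cos(yaw),np.sin(yaw)]); s=np.array([.5035,.1274]); t=s+.0022*e
a.move_to((.46,-.05,.40),[np.pi,0,.05]); a.move_to((*t,.36),R); a.movel((*t,.322),.1)
c=cam("wrist"); np.save("ch.npy",np.array([c],dtype=object),allow_pickle=True); save("wrist","h1")
o=a.observe(); print(o["time"],o["eef_pos"],o["tool_rot"],o["width"],o["wrist_force"],o["moment"])
print("pred tab",proj(c,(*(s+.024*e),.088)),"collar",proj(c,(*s,.088)))
i=cv2.imread("pics/raw_h1.png"); cv2.imwrite("pics/h1c.png",cv2.resize(i[150:300,220:420],None,fx=4,fy=4,interpolation=cv2.INTER_CUBIC))
E
```

```text
big can base [0.71911045 0.14517826 0.        ] cap [0.71038428 0.14142269 0.24      ]
15.675 [0.50593564 0.12757609 0.32252355] [-3.14153841e+00 -7.83263563e-04  2.08598164e-01] 0.01292092761226402 [ 0.67411961  0.43206723 -0.54393348] [ 0.03730064 -0.01936917 -0.0237759 ]
pred tab [320.28911738 187.42691117] collar [320.37343368 217.59728474]
```

View pics/h1c.png

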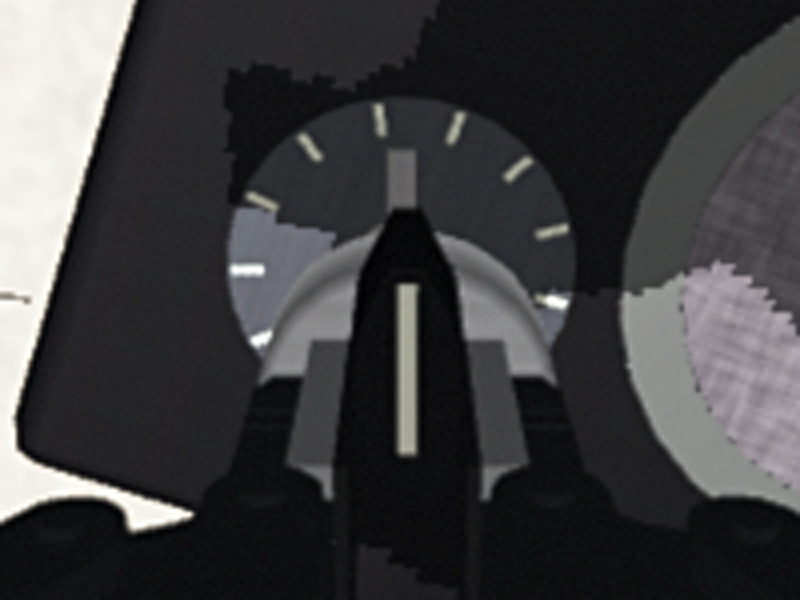

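The tab tip is at crop (402,150), within half a pixel of my prediction, and the nose lies on the tab's line. I'll descend while monitoring force.

```bash
python3 - <<'E'
from h import *
a=arm; yaw=np.radians(12); e=np.array([np.cos(yaw),np.sin(yaw)]); t=np.array([.5035,.1274])+.0022*e+np.array([-.0003,.0003])
f0=a.observe()["wrist_force"].copy(); A=[np.pi,0,yaw]
for z in [.306,.302,.300,.298,.296,.294,.292,.290]:
    a.movel((*t,z),.05,A); o=a.observe(); f=o["wrist_force"]-f0; print(z,np.round(o["eef_pos"]*1e3,1),np.round(f,1),np.round(o["moment"],2),round(o["tool_rot"][2],3),round(o["time"],2))
    if f[2]>4 and z>.2915 or np.linalg.norm(f[:2])>8: break
E
```

```text
0.306 [505.3 128.2 305.7] [-0.3  0.5 -0.1] [ 0.03 -0.06 -0.02] 0.21 16.14
0.302 [505.3 128.1 301.8] [-0.6 -0.9  0.8] [0.04 0.04 0.03] 0.21 16.39
0.3 [505.3 128.1 299.9] [-0.9  0.1  0.5] [-0.   -0.07  0.02] 0.209 16.64
0.298 [505.3 128.1 297.9] [-0.9 -0.8  0.2] [-0.   -0.04 -0.05] 0.209 16.89
0.296 [505.3 128.1 295.8] [-0.6  0.1 -0.4] [ 0.03 -0.01  0.07] 0.209 17.14
0.294 [505.3 128.1 293.9] [-0.5 -0.7 -0.1] [0.01 0.04 0.02] 0.209 17.39
0.292 [505.3 128.1 291.9] [-1.2 -0.2 -0.9] [-0.    0.05 -0.03] 0.209 17.64
0.29 [505.4 128.2 290. ] [-1.  -0.6  0.1] [-0.04 -0.   -0.01] 0.21 17.89
```

The knob slid over the spindle without contact forces. Now I'll press in.

```bash
python3 - <<'E'
from h import *
a=arm; yaw=np.radians(12); e=np.array([np.cos(yaw),np.sin(yaw)]); t=np.array([.5035,.1274])+.0022*e+np.array([-.0003,.0003])
A=[np.pi,0,yaw]; z=.288; fb=-.54
while z>.2785:
    a.movel((*t,z),.05,A); o=a.observe(); f=o["wrist_force"][2]-fb; print(round(z,4),np.round(o["eef_pos"]*1e3,1),round(f,1),np.round(o["wrist_force"][:2],1),round(o["time"],2))
    if f>19: break
    z-=.001
a.sleep(.5); o=a.observe(); print(o["eef_pos"],o["wrist_force"],o["width"],o["tool_rot"])
save("wrist","f1"); i=cv2.imread("pics/raw_f1.png"); cv2.imwrite("pics/f1c.png",cv2.resize(i[150:300,220:420],None,fx=4,fy=4,interpolation=cv2.INTER_CUBIC))
E
```

```text
0.288 [505.3 128.2 288.2] 5.1 [-1.1 -0.8] 18.14
0.287 [505.4 128.2 287.3] 8.0 [-1.7 -1.1] 18.39
0.286 [505.3 128.2 286.4] 7.1 [-2.1 -1.2] 18.64
0.285 [505.3 128.3 285.4] 9.0 [-1.2 -0.6] 18.89
0.284 [505.3 128.3 284.5] 8.6 [-2.  -1.1] 19.14
0.283 [505.3 128.3 283.8] 11.6 [-2.3 -2.1] 19.39
0.282 [505.3 128.4 283.6] 20.0 [-4.6 -1.6] 19.64
[0.50526058 0.12842373 0.28361973] [-4.77842512 -2.42259318 20.4928325 ] 0.012505412931201791 [ 3.14045149e+00 -1.41892613e-03  2.09429079e-01]
```

View pics/f1c.png

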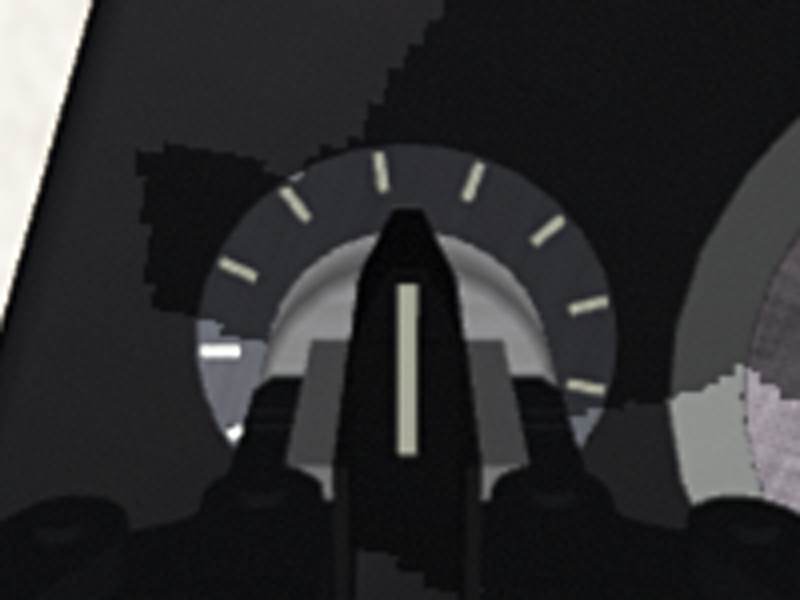

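The knob sits level over the collar. Its nose tip (407,210) and white line are at the same pixels as before insertion, so it hasn't slipped in the grip. The hard stop came at TCP 283.6 mm, against 283.7 mm expected, with 20 N on it.

```bash
python3 -c "
from bench import arm
print(arm.close_job())"
```

```text
the job is handed in; nothing more can be done
None
```

I pressed the cap of the middle-sized can fully down and let it back up. I then pushed the knob home on the spindle with its flat matched and handed the job in at about 20 s, still holding it pressed in with about 20 N.

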